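# Turn the welded plate over on the welding rest

### The arm

A 6-joint arm with a two-finger parallel gripper is mounted at the origin on the work surface. World frame = base frame: x ahead of the robot, y to its left, z up, the work surface at z = 0. Lengths are in mm, angles in rad, forces in N, time in s.
With the tool pointing down it reaches from about 350 to 875 mm from the base axis. Payload 4.2 kg.
Tool frame: the origin (TCP) lies midway between the tips of the shut fingers; the grasp point (between the pads) lies 19 mm behind it (arm.tcp_to_grasp is the distance from the TCP to the grasp point, in mm); z points along the fingers, y is the line along which they close (so a half turn about z gives the same grasp; the last joint's range is limited). The gripper opens to 85 mm and grips with 20 to 120 N. Pads are 22 mm wide; open, the fingers measure 114 mm over their backs; the gripper's body (76 mm by 85 mm) begins 54 mm behind the grasp point. The pads swing forward as they close: fully open they stand 13 mm farther back than shut.
Start: joints at [-0.849, 0.385, 0.008, 0, -1.194, -0.259], TCP at [279.046, -559.225, 208.612] pointing down, gripper open.
Joint ranges: [-3.14, 3.14], [-1.21, 2.06], [-1.07, 1.41], [-3.16, 2.05], [-2.99, -0.16], [-3.1, 3.1]. Speed limits (rad/s): [2.79, 2.79, 3.14, 3.14, 3.14, 3.14].

### API

Orientations are given as a unit quaternion [x, y, z, w].
In Python, from bench import arm, get_image gives the robot as it stands.
- The arm moves only by the tool drive_tool, never from a script. Its argument "deltas" is a list of rows, each a list of 2 entries, a list of its own where there are three numbers: the shift along the tool's x, y, z in cm, then the turn, a rotation vector about the tool's x, y, z in degrees. In form: [[[x, y, z], [ax, ay, az]], ...]. A call has 1 to 12 rows; each row shifts and turns the commanded pose from where the row before left it, along the tool's axes as they then stand; what a row does not reach is not made up. A row lasts 1/10 s, in which the tool goes at most 50 mm and 8.59 degrees, less where a joint would pass 70% of its speed; a pose out of reach is approached as far as the arm can. A call with a gripper value outside its range is refused whole. "claw" is the finger opening in cm, from 0 to 8.54, set as the call begins (left out, the last holds). The fingers move at their own pace and stop on an object; the grip force is fixed at half the most. Time passes only in rows, so rows that do not move let the fingers close. It gives the time, the measured TCP pose, the force, the opening and the grip force at its end, in the units of the state.
- arm.read_state(): the state, without advancing time (a new reading comes with each control period).
- get_image(name): name is "side" or "top"; returns a dict with "img" (480x640x3 uint8, red, green, blue), "fx", "fy", "cx", "cy" (pixels), "D" ([k1, k2, p1, p2, k3] as OpenCV has them; the pictures are not rectified), "eye" and "orientation" of the camera in the world. Camera axes: x right, y down, z forward; pixel columns grow to the right and rows downward; lengths in mm; the calibration is good to about 2 mm. A picture is of the moment at which its call begins. There is no depth.
- arm.job_done(): hands the job in; it is judged then, once.
The state is a dict: "clock": time; "joints": joint angles; "joint_vel": joint speeds; "joint_efforts": joint torques, N m; "position": TCP position; "ee_rot": TCP orientation; "contact_force": force on the tool from outside, world axes, zero at the start; "wrist_torque": the same for the moment, N m; "gripper_width": finger opening in mm; "grasp_force": force on a finger pad.
Only numpy, scipy, OpenCV 4.12 (cv2) and the standard library are available. Lean on these libraries where they do the work, as an engineer would, in place of code of your own. Each camera call takes 0.05 s, during which the arm holds its last target. There are 200 camera calls.

### The job

Take the steel offcut off the ledge of the welding rest and drop it into the black scrap crate. Then lift the aluminium plate off the rest, turn it over left for right and lean it back on the rest, same edge up, roughly centred, with its foot down on the ledge and lying flat against the two rails, so that its welded lug now faces outwards over the ledge. Let go of it and leave the other things on the bench where they are.

Things in the scene. Friction and masses are not known exactly. Their poses are not given: they have to be found in the camera images.
- rest: Fixed dark steel easel, base 150x150x8. Two rails 24 wide, 100 long, at y -57 and +57 (90 free between, no crosspiece) lean back 0.52 rad from vertical: front faces look along (cos .52, 0, sin .52). Ledge at their foot, 150 wide, square to the rails, reaches 50 out, rising outwards. Origin: centre of underside; x to its front (ledge side, roughly the robot's left), y along the ledge, z up.
- seat (a point): Point of the rest midway between the rails where the plane of their front faces meets the top of the ledge: (30, 0, 34) in the rest's frame, same axes.
- plate: Flat aluminium plate 140 wide (y), 130 high (z), 8 thick (x), 0.5 kg, leaning on the rest, foot edge on the ledge, top edge 30 beyond the rails' ends. Origin: centre of the foot edge, mid-thickness; z up along the plate. Its -x face carries a welded lug, at the start turned to the back, between the rails; the +x face is bare.
- lug (a point): Centre of the outer face of the plate's lug, a block 44 wide, 40 high, standing 24 out of the -x face: at (-28, 0, 42) in the plate's frame (lug spans z 22 to 62).
- offcut: Solid offcut of square steel bar, 64 long (its y) by 30 by 30, about 0.4 kg, lying on the ledge along it, against the foot of the plate. Origin: centre of the side that lies on the ledge; z points away from the ledge.
- crate: Black plastic open scrap crate, fixed, 210 (x) by 190 (y) by 85 high outside, wall and floor 6 thick. Origin: centre of its underside, z up.
- coupling: Bystander: short steel pipe coupling 50 across, 40 high, standing on the bench between rest and crate. Origin: centre of its underside.
- hammer: Bystander: hammer lying on the bench on the left. Origin: underside, near mid-length.
- wrench: Bystander: wrench lying on the bench beyond rest and crate. Origin: underside, near mid-length.
- can: Bystander: closed grey can 60 across, 160 high, standing on the left. Origin: centre of its underside.
- tin: Bystander: open steel tin 80 across, 70 high, standing on the right. Origin: centre of its underside.
- brush: Bystander: brush lying on the bench on the right. Origin: underside, near mid-length.
Not all that is in view belongs to the job. Leave any pink look-alike of the offcut alone.

How it is judged (in metres and radians):
On the way, in this order (a step that is already met when the one before it is completed fails the run):
1. the offcut lies in the crate (x of offcut in the frame of crate between -0.105 and 0.105 m and y of offcut in the frame of crate between -0.095 and 0.095 m and height (world z) of offcut below 0.075 m and contact force between offcut and the fingers below 0.1 N), for 0.2 s.
2. the plate is lifted clear of the rest (distance between plate and seat above 0.04 m and contact force between plate and rest below 0.1 N), for 0.1 s.
At the end, for the whole second after the job is handed in: Plate released and still on the rest, same edge up, lug outwards: foot within about 10 mm of its seat on ledge and rails, within 30 mm of centre along the ledge, leaning 0.52 rad (within 0.1), square within 0.12 rad. Offcut at rest inside the crate (x of lug in the frame of seat between -0.008 and 0.03 m and x of plate in the frame of seat between -0.008 and 0.014 m and z of plate in the frame of seat between -0.006 and 0.01 m and y of plate in the frame of seat between -0.03 and 0.03 m and angle between plate's own z axis and vertical between 0.42 and 0.62 rad and angle between the y axis of plate and the y axis of rest, either way round below 0.12 rad and linear speed of each of plate, offcut below 0.02 m/s and angular speed of plate below 0.2 rad/s and x of offcut in the frame of crate between -0.105 and 0.105 m and y of offcut in the frame of crate between -0.095 and 0.095 m and height (world z) of offcut below 0.075 m); the robot touches nothing.
It fails at once if a bystander (coupling, hammer, wrench, can, tin or brush) is moved more than 30 mm (distance of any of coupling, hammer, wrench, can, tin, brush from where it was at the start of the episode above 0.03 m).
It also fails if it takes over 67 s, if anything falls off the work surface, if the arm or the gripper's body presses on something with over 40 N, if the wrist force passes 120 N, or if a joint passes its speed limit or range.

## Working session

There is one attempt and no reset: what is moved stays moved. The work goes in short steps, Python scripts to look and compute and a tool call to move; the robot and the scene stay as the last step left them, time stands still between calls to the robot, and variables do not carry over. Pictures are saved under pics/ and viewed, at most 10 in all, crops included, and the job is handed in when it is done.

Besides the shell and the picture viewer there is one more tool, called after "Call:" as name(argument=value, ...), one argument or row to a line, values as JSON. drive_tool: Moves the arm, as the interface text tells. Its arguments: {"type":"object","properties":{"deltas":{"type":"array"},"claw":{"type":"number"}},"required":["deltas"]}

```bash
mkdir -p pics; cat > h.py <<'E'
import numpy as np, cv2
from scipy.spatial.transform import Rotation as R
from bench import arm,get_image
def snap(n,f):
    d=get_image(n); cv2.imwrite(f,cv2.cvtColor(d['img'],cv2.COLOR_RGB2BGR))
    np.save(f[:-4]+'.npy',{k:d[k] for k in d},allow_pickle=True); return d
def load(f): return np.load(f,allow_pickle=True).item()
def K(d): return np.array([[d['fx'],0,d['cx']],[0,d['fy'],d['cy']],[0,0,1.]])
def rot(d):
    o=np.array(d['orientation']); return R.from_quat(o) if o.size==4 else R.from_matrix(o)
def ray(d,uv):
    p=cv2.undistortPoints(np.array(uv,float).reshape(-1,1,2),K(d),np.array(d['D'],float))[:,0]
    return rot(d).apply(np.c_[p,np.ones(len(p))])
def onz(d,uv,z):
    r=ray(d,uv); e=np.array(d['eye']); return e+r*((z-e[2])/r[:,2])[:,None]
def proj(d,P):
    q=rot(d).inv(); e=np.array(d['eye'],float)
    return cv2.projectPoints(np.array(P,float).reshape(-1,1,3),q.as_rotvec(),-q.apply(e),K(d),np.array(d['D'],float))[0][:,0]
def tri(ds,uvs):
    A=np.zeros((3,3));b=np.zeros(3)
    for d,uv in zip(ds,uvs):
        r=ray(d,[uv])[0];r/=np.linalg.norm(r);M=np.eye(3)-np.outer(r,r);A+=M;b+=M@np.array(d['eye'])
    return np.linalg.solve(A,b)
E
python3 - <<'E'
from h import *
for n in('side','top'):
    d=snap(n,f'pics/{n}0.png'); print(n,d['eye'],d['orientation'],d['fx'],d['D'])
print(arm.read_state())
E
```

```text
side [ 340.04738774  918.94590561 1030.93725755] [-0.1098385   0.91856129 -0.37756504  0.04031498] 486.18509536142125 [0.00459326 0.         0.         0.         0.        ]
top [ 417.27014926  -10.00086596 1393.91067316] [-0.70567916  0.70652877 -0.03997134  0.03516118] 436.19914520528476 [-0.02648588  0.          0.          0.          0.        ]
{'clock': 0.1, 'joints': array([-8.49446193e-01,  3.85493579e-01,  6.77779032e-03, -4.61672894e-04,
       -1.19401836e+00, -2.58598881e-01]), 'joint_vel': array([ 0.00021394, -0.00057698,  0.00240056,  0.00061862, -0.00028173,
        0.00208265]), 'joint_efforts': array([-5.27835455e-04, -3.93319595e+01,  1.88931155e+01,  4.19797763e+00,
       -2.56583873e-03,  6.14530634e-06]), 'position': array([ 278.77350695, -558.74937207,  207.62465421]), 'ee_rot': array([-2.29233725e-01,  9.73370903e-01,  9.55886432e-04, -2.66654679e-04]), 'contact_force': array([0.18440394, 0.14594433, 1.2645047 ]), 'wrist_torque': array([0.03544058, 0.00206875, 0.04163419]), 'grasp_force': 0.0, 'gripper_width': 85.3741012092945}
```

View pics/side0.png

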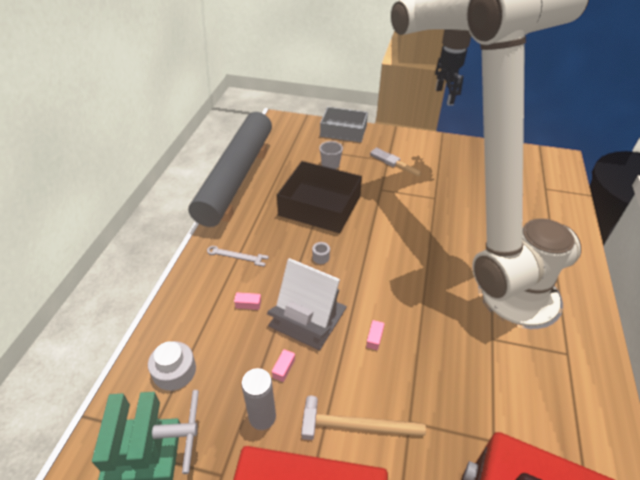

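View pics/top0.png

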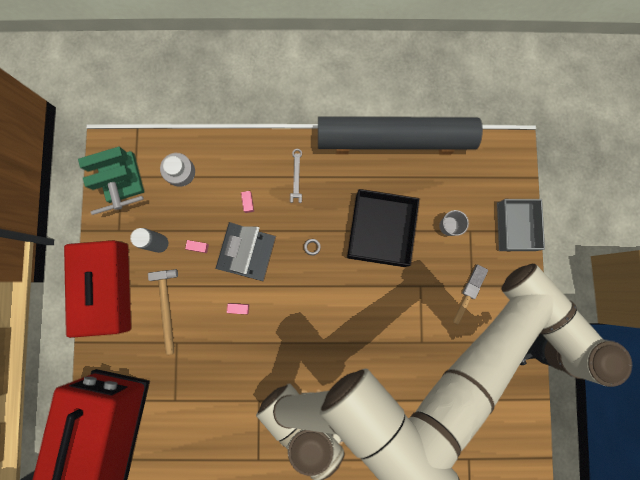

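The side view shows the plate on the rest at (308,290), with a grey block on the ledge at about (298,312). The crate is at (320,195) and the coupling at (320,252). In the top view the rest is at (245,250), the crate at (383,228) and the coupling at (312,246).

The offcut candidates are the grey block on the ledge (top 232,245) and three pink blocks (top 247,201; 196,246; 237,309). The grey one on the ledge fits the description; the pink ones are look-alikes. I'll confirm it in an enlarged crop.

```bash
python3 - <<'E'
from h import *
a=cv2.imread('pics/top0.png')[210:290,205:285]; b=cv2.imread('pics/side0.png')[255:350,260:355]
a=cv2.resize(a,(400,400),interpolation=cv2.INTER_CUBIC);b=cv2.resize(b,(400,400),interpolation=cv2.INTER_CUBIC)
cv2.imwrite('pics/c0.png',np.hstack([a,b]))
E
```

```text
(no output)
```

View pics/c0.png

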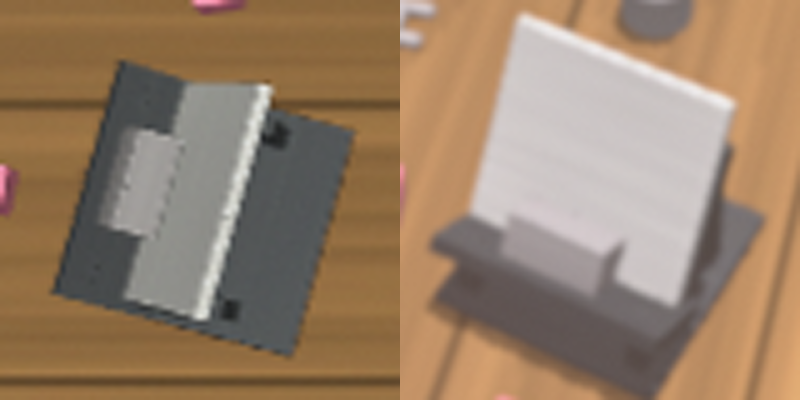

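The left crop (top view) shows the grey offcut on the ledge at crop (105–185, 128–235), against the foot of the plate. The right crop (side view) confirms it at (505–622, 210–295). It is grey rather than pink, so this is the target. The base's back corners are at (292,356) and (355,130), and the ledge's outer corners at (122,60) and (52,293).

```bash
cat >> h.py <<'E'
def kab(L,W):
    L=np.array(L,float);W=np.array(W)[:,:2];l=L-L.mean(0);w=W-W.mean(0)
    a=np.arctan2((l[:,0]*w[:,1]-l[:,1]*w[:,0]).sum(),(l*w).sum())
    M=np.array([[np.cos(a),-np.sin(a)],[np.sin(a),np.cos(a)]]);t=W.mean(0)-M@L.mean(0)
    return a,t,W-(L@M.T+t)
E
python3 - <<'E'
from h import *
np.set_printoptions(suppress=True,precision=1)
T=load('pics/top0.npy');S=load('pics/side0.npy')
ct=lambda u,v:(205+(u+.5)/5-.5,210+(v+.5)/5-.5); s=95/400; cs=lambda u,v:(260+(u+.5)*s-.5,255+(v+.5)*s-.5)
# x' front = +y world; rest y then = -x world
W=np.r_[onz(T,[ct(122,60),ct(52,293)],58.9),onz(T,[ct(292,356),ct(355,130)],8)]
L=[(73.4,-75),(73.4,75),(-75,75),(-75,-75)]
print(W); a,t,r=kab(L,W);print('rest top',a,t,r)
W2=np.r_[onz(S,[cs(432,240)],58.9),onz(S,[cs(765,218)],8),onz(S,[cs(655,395)],4)]
print('side',W2,*kab([L[0],(-75,75),(75,75)],W2))
print('plate top corners',tri([T,S],[ct(268,87),cs(522,14)]),tri([T,S],[ct(208,320),cs(733,103)]))
print('ledge far corner tri',tri([T,S],[ct(122,60),cs(432,240)]))
M=np.array([[np.cos(a),-np.sin(a),0],[np.sin(a),np.cos(a),0],[0,0,1]])
c,sn=np.cos(.52),np.sin(.52)
A=M@np.array([[c,0,-sn],[0,1,0],[sn,0,c]])  # tilted frame: x normal,z up rails
seat=np.r_[t,0]+M@[30,0,34.]
print('seat',seat)
n=A[:,2]
# offcut: face z=30 in tilted frame
e=np.array(T['eye'])
for d,pts in((T,[ct(140,128),ct(185,135),ct(150,235),ct(105,228)]),(S,[cs(505,215),cs(600,245),cs(622,240)])):
    e=np.array(d['eye']);r=ray(d,pts);p=e+r*(((seat+30*n-e)@n)/(r@n))[:,None];print('offcut tilt',(p-seat)@A)
C=onz(T,[(358,190),(419,198),(410,266),(348,255)],85);print(C,C.mean(0))
Cp=onz(T,[(312,246.5)],40);print('coupling',Cp)
np.savez('pose.npz',A=A,seat=seat,t=t,a=a)
E
```

```text
[[625.1 253.3  58.9]
 [481.1 293.4  58.9]
 [443.6 152.    8. ]
 [587.7 113.3   8. ]]
rest top 1.3071501528205705 [534.6 203.8] [[-1.  -1.8]
 [-0.2 -0.8]
 [ 0.9  1.1]
 [ 0.2  1.5]]
side [[398.5 199.5  58.9]
 [203.7  96.    8. ]
 [257.2 236.6   4. ]] 1.2724557664431677 [303.2 146.6] [[ 2.   4.8]
 [-5.7 -1. ]
 [ 3.7 -3.8]]
plate top corners [474.4 149.2 234. ] [355.9 185.5 225.6]
ledge far corner tri [501.5 243.8 148.1]
seat [542.4 232.7  34. ]
offcut tilt [[ 34.4 -35.4  30. ]
 [  5.7 -39.5  30. ]
 [  9.5  25.3  30. ]
 [ 38.   28.7  30. ]]
offcut tilt [[-181.6  140.7   30. ]
 [-196.6  202.    30. ]
 [-217.9  211.3   30. ]]
[[ 718.6 -144.3   85. ]
 [ 693.9 -331.1   85. ]
 [ 485.8 -298.3   85. ]
 [ 519.2 -111.9   85. ]] [ 604.4 -221.4   85. ]
coupling [[549.4  -3.3  40. ]]
```

```bash
python3 - <<'E'
from h import *
np.set_printoptions(suppress=True,precision=1)
T=load('pics/top0.npy');S=load('pics/side0.npy')
for d in(T,S):
    print(K(d),rot(d).as_matrix(),d['D']); print(proj(d,[[279,-559,208],[0,0,0],[542,233,34],[549,-3,40],[604,-221,85]]))
    uv=proj(d,[[542,233,34]]);print(onz(d,uv,34))
E
```

```text
[[436.2   0.  317.1]
 [  0.  436.2 242.6]
 [  0.    0.    1. ]] [[-0.  -1.   0.1]
 [-1.   0.  -0. ]
 [ 0.  -0.1 -1. ]] [-0.  0.  0.  0.  0.]
[[517.8 340. ]
 [311.1 424.7]
 [236.5 249.1]
 [311.9 246.6]
 [383.7 227.1]]
[[542. 233.  34.]]
[[486.2   0.  320.8]
 [  0.  486.2 240. ]
 [  0.    0.    1. ]] [[-1.  -0.2  0.2]
 [-0.2  0.7 -0.7]
 [ 0.  -0.7 -0.7]] [0. 0. 0. 0. 0.]
[[441.9 107.5]
 [519.6 294.8]
 [302.4 317. ]
 [321.6 248.3]
 [320.7 185.3]]
[[542. 233.  34.]]
```

The side crop coordinates were missing the 400 px panel offset. I'll recompute with that corrected.

```bash
python3 - <<'E'
from h import *
np.set_printoptions(suppress=True,precision=1)
T=load('pics/top0.npy');S=load('pics/side0.npy')
ct=lambda u,v:(205+(u+.5)/5-.5,210+(v+.5)/5-.5); s=95/400; cs=lambda u,v:(260+(u-399.5)*s-.5,255+(v+.5)*s-.5)
L=[(73.4,-75),(73.4,75),(-75,75),(-75,-75)]
W2=np.r_[onz(S,[cs(432,240)],58.9),onz(S,[cs(765,218)],8),onz(S,[cs(655,395)],4)]
print('side',W2,*kab([L[0],(-75,75),(75,75)],W2))
z=np.load('pose.npz');A,seat,t=z['A'],z['seat'],z['t'];n=A[:,2]
P=[tri([T,S],[ct(268,87),cs(522,14)]),tri([T,S],[ct(208,320),cs(733,103)])]
print('plate top corners',P,(np.array(P)-seat)@A)
for d,pts in((T,[ct(140,128),ct(185,135),ct(150,235),ct(105,228)]),(S,[cs(505,215),cs(600,245),cs(622,240)])):
    e=np.array(d['eye']);r=ray(d,pts);p=e+r*(((seat+30*n-e)@n)/(r@n))[:,None];print('offcut tilt',(p-seat)@A)
print('foot',[(lambda r,e:(e+r*(((seat+8*A[:,0]-e)@A[:,0])/(r@A[:,0]))-seat)@A)(ray(S,[p])[0],np.array(S['eye'])) for p in(cs(472,218),cs(680,303))])
print(A)
E
```

```text
side [[624.6 255.1  58.9]
 [444.7 155.3   8. ]
 [482.  291.7   4. ]] 1.307306540052741 [534.9 203.9] [[-1.8 -0.1]
 [ 1.8  4.3]
 [ 0.  -4.2]]
plate top corners [array([595.9, 151. , 150.5]), array([462.6, 184.2, 146.3])] [[  1.5 -72.9 133.4]
 [ -2.9  64.3 131.1]]
offcut tilt [[ 34.4 -35.4  30. ]
 [  5.7 -39.5  30. ]
 [  9.5  25.3  30. ]
 [ 38.   28.7  30. ]]
offcut tilt [[ 40.6 -36.7  30. ]
 [ 26.1  18.9  30. ]
 [  9.5  25.3  30. ]]
foot [array([  8. , -70.6,   1.3]), array([ 8. , 69. ,  7.6])]
[[ 0.2 -1.  -0.1]
 [ 0.8  0.3 -0.5]
 [ 0.5  0.   0.9]]
```

Both views now agree: rest at (534.7, 203.8), yaw 1.307, with the offcut about 5 mm off centre along the ledge. I'll plan the offcut grasp with the tool vertical, closing along the ledge.

```bash
cat >> h.py <<'E'
np.set_printoptions(suppress=True,precision=2)
z=np.load('pose.npz');A,seat=z['A'],z['seat']; Z=np.array([0,0,1.])
def frame(zax,yax):
    zax=zax/np.linalg.norm(zax);yax=yax-zax*(yax@zax);yax/=np.linalg.norm(yax)
    return R.from_matrix(np.c_[np.cross(yax,zax),yax,zax])
def go(pos,Rt=None):
    s=arm.read_state();Rc=R.from_quat(s['ee_rot']);Rt=Rt or Rc
    print('TCP',s['position'],'j',s['joints'],'clk',s['clock'],'w',s['gripper_width'])
    print(' shift(cm, cur tool)',Rc.inv().apply(np.array(pos)-s['position'])/10,' (after turn)',Rt.inv().apply(np.array(pos)-s['position'])/10,'turn',np.degrees((Rc.inv()*Rt).as_rotvec()))
Rdown=frame(-Z,A[:,1])
off=seat+A@[23,-5,15.]
E
python3 - <<'E'
from h import *
print(off); go([off[0],off[1],250],Rdown)
E
```

```text
[550.48 243.52  58.45]
TCP [ 278.77 -558.75  207.62] j [-0.85  0.39  0.01 -0.   -1.19 -0.26] clk 0.1 w 85.3741012092945
 shift(cm, cur tool) [-60.12  59.68  -4.12]  (after turn) [-84.54  -5.32  -4.24] turn [  0.11   0.04 -48.39]
```

Call:
drive_tool(
  deltas=[
    [[-1,1,-1],[0,0,0]],
    [[-2.5,2.5,-1],[0,0,0]],
    [[-2.5,2.5,-1],[0,0,0]],
    [[-2.5,2.5,-1],[0,0,0]],
    [[-2.5,2.5,0],[0,0,0]],
    [[-2.5,2.5,0],[0,0,0]],
    [[-2.5,2.5,0],[0,0,0]],
    [[-2.5,2.5,0],[0,0,0]],
    [[-2.5,2.5,0],[0,0,0]],
    [[-2.5,2.5,0],[0,0,0]],
    [[-2.5,2.5,0],[0,0,0]],
    [[-2.5,2.5,0],[0,0,0]],
  ],
  claw=8.5,
)

```text
clock: 1.3
position: [406.7, -175.1, 249.2]
ee_rot: [-0.23, 0.973, -0.0, 0.0]
contact_force: [-0.1, 0.1, -0.1]
gripper_width: 85.2
grasp_force: 0.0
```

Call:
drive_tool(
  deltas=[
    [[-2.5,2.5,0],[0,0,0]],
    [[-2.5,2.5,0],[0,0,0]],
    [[-2.5,2.5,0],[0,0,0]],
    [[-2.5,2.5,0],[0,0,0]],
    [[-2.5,2.5,0],[0,0,0]],
    [[-2.5,2.5,0],[0,0,0]],
    [[-2.5,2.5,0],[0,0,0]],
    [[-2.5,2.5,0],[0,0,0]],
    [[-2.5,2.5,0],[0,0,0]],
    [[-2.5,2.5,0],[0,0,0]],
    [[-2.5,2.5,0],[0,0,0]],
    [[-2.5,2.2,0],[0,0,0]],
  ],
)

```text
clock: 2.5
position: [542.2, 224.6, 249.2]
ee_rot: [-0.23, 0.973, 0.0, 0.0]
contact_force: [0.7, 0.2, 0.1]
gripper_width: 84.9
grasp_force: 0.0
```

Call:
drive_tool(
  deltas=[
    [[0,0,0],[0,0,-8]],
    [[0,0,0],[0,0,-8]],
    [[0,0,0],[0,0,-8]],
    [[0,0,0],[0,0,-8]],
    [[0,0,0],[0,0,-8]],
    [[0,0,0],[0,0,-8]],
    [[0,0,0],[0,0,0]],
  ],
)

```text
clock: 3.2
position: [542.1, 223.0, 249.1]
ee_rot: [-0.606, 0.796, 0.0, 0.0]
contact_force: [0.2, -0.4, 0.5]
gripper_width: 84.6
grasp_force: 0.0
```

```bash
python3 - <<'E'
from h import *
go([off[0],off[1],46],Rdown)
E
```

```text
TCP [542.05 223.   249.06] j [ 0.67  0.29 -0.02 -0.   -1.25 -0.94] clk 3.2 w 84.58788651904295
 shift(cm, cur tool) [-2.2  -0.26 20.31]  (after turn) [-2.2  -0.28 20.31] turn [-0.    0.02 -0.36]
```

Call:
drive_tool(
  deltas=[
    [[-1.1,-0.1,1],[0,0,-0.4]],
    [[-1.1,-0.2,2],[0,0,0]],
    [[0,0,3],[0,0,0]],
    [[0,0,3],[0,0,0]],
    [[0,0,3],[0,0,0]],
    [[0,0,3],[0,0,0]],
    [[0,0,2],[0,0,0]],
    [[0,0,1],[0,0,0]],
    [[0,0,0],[0,0,0]],
  ],
  claw=8.5,
)

```text
clock: 4.1
position: [550.5, 243.0, 66.8]
ee_rot: [-0.608, 0.794, 0.0, -0.002]
contact_force: [0.3, -0.2, -0.2]
gripper_width: 85.4
grasp_force: 0.0
```

```bash
python3 - <<'E'
from h import *
go([off[0],off[1],46],Rdown)
d=snap('side','pics/s1.png');u,v=map(int,proj(d,[off])[0]);print(proj(d,[off]))
a=cv2.resize(d['img'][v-60:v+40,u-50:u+50,::-1],(400,400),interpolation=cv2.INTER_CUBIC)
d=snap('top','pics/t1.png');u,v=map(int,proj(d,[off])[0])
b=cv2.resize(d['img'][v-50:v+50,u-50:u+50,::-1],(400,400),interpolation=cv2.INTER_CUBIC)
cv2.imwrite('pics/c1.png',np.hstack([a,b]))
E
```

```text
TCP [550.5  242.99  66.76] j [ 0.68  0.48 -0.23 -0.   -0.87 -0.95] clk 4.1 w 85.35907973675072
 shift(cm, cur tool) [-0.06  0.01  2.08]  (after turn) [-0.05  0.02  2.08] turn [ 0.13 -0.16 -0.03]
[[297.7  313.88]]
```

View pics/c1.png

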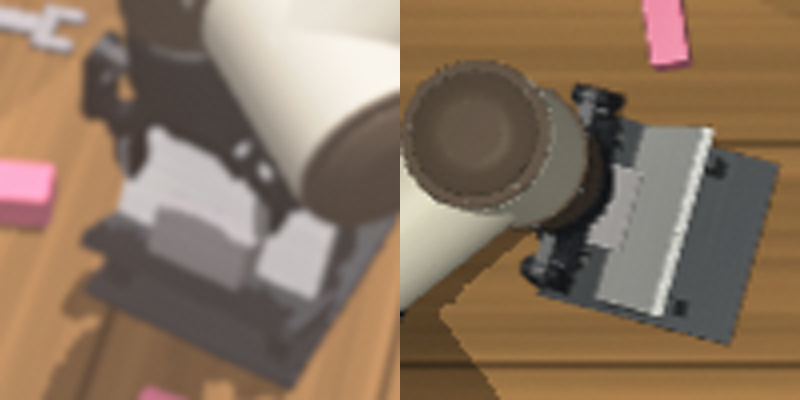

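The fingers straddle the grey offcut: side-crop fingers are at (130,165) and (265,215), with the block at 150–245. Next I lower and close.

Call:
drive_tool(
  deltas=[
    [[0,0,1],[0,0,0]],
    [[0,0,1],[0,0,0]],
    [[0,0,0],[0,0,0]],
    [[0,0,0],[0,0,0]],
  ],
)

```text
clock: 4.6
position: [551.3, 243.0, 48.4]
ee_rot: [-0.608, 0.794, -0.0, -0.0]
contact_force: [0.4, 0.2, -0.3]
gripper_width: 85.0
grasp_force: 0.0
```

Call:
drive_tool(
  deltas=[
    [[0,0,0],[0,0,0]],
    [[0,0,0],[0,0,0]],
    [[0,0,0],[0,0,0]],
    [[0,0,0],[0,0,0]],
    [[0,0,0],[0,0,0]],
    [[0,0,0],[0,0,0]],
    [[0,0,0],[0,0,0]],
    [[0,0,0],[0,0,0]],
  ],
  claw=5,
)

```text
clock: 5.4
position: [555.1, 244.1, 52.7]
ee_rot: [-0.609, 0.793, -0.002, 0.004]
contact_force: [1.6, -3.0, 10.4]
gripper_width: 49.9
grasp_force: 8.1
```

The fingers closed to 50 mm, narrower than the offcut, so something slipped. I'll take a look.

```bash
python3 - <<'E'
from h import *
go([off[0],off[1],46],Rdown)
d=snap('side','pics/s2.png');u,v=map(int,proj(d,[off])[0])
a=cv2.resize(d['img'][v-50:v+30,u-40:u+40,::-1],(400,400),interpolation=cv2.INTER_CUBIC)
d=snap('top','pics/t2.png');u,v=map(int,proj(d,[off])[0])
b=cv2.resize(d['img'][v-40:v+40,u-40:u+40,::-1],(400,400),interpolation=cv2.INTER_CUBIC)
cv2.imwrite('pics/c2.png',np.hstack([a,b]))
E
```

```text
TCP [555.09 244.08  52.65] j [ 0.68  0.5  -0.24  0.   -0.82 -0.95] clk 5.4 w 49.88337966264472
 shift(cm, cur tool) [0.18 0.44 0.66]  (after turn) [0.17 0.43 0.67] turn [-0.42  0.27  0.17]
```

View pics/c2.png

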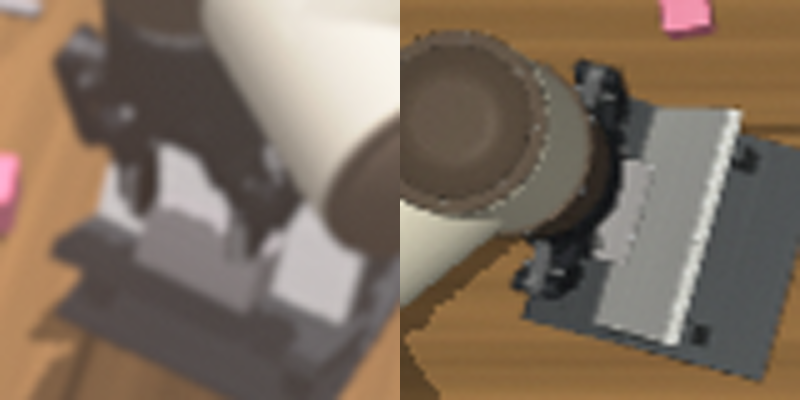

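```bash
python3 - <<'E'
from h import *
d=load('pics/s2.npy');u,v=map(int,proj(d,[off])[0]);s=arm.read_state();Rc=R.from_quat(s['ee_rot'])
c=lambda P:(proj(d,P)-[u-40,v-50])*5
print('tips',c([s['position']+Rc.apply([0,k*25,-4]) for k in(-1,1)]), 'pads',c([s['position']+Rc.apply([0,k*25,-23]) for k in(-1,1)]))
for x in(8,38):
  for zz in(0,30): print(x,zz,c([seat+A@[x,y,zz] for y in(-37,27)]).ravel())
T=load('pics/t2.npy');print((proj(T,[seat+A@[x,y,30] for x in (8,38) for y in(-37,27)])-[[int(q)-40 for q in proj(T,[off])[0]]])*5+[400,0])
print(Rc.as_matrix(),s['contact_force'],s['wrist_torque'])
E
```

```text
tips [[150.52 235.45]
 [238.76 276.13]] pads [[149.28 212.02]
 [238.53 252.85]]
8 0 [154.97 245.44 266.45 296.8 ]
8 30 [168.52 192.68 281.11 243.5 ]
38 0 [126.13 265.27 239.64 318.16]
38 30 [139.76 211.47 254.43 263.8 ]
[[648.52 160.79]
 [619.52 261.26]
 [603.25 146.83]
 [573.72 248.3 ]]
[[-0.26 -0.97  0.01]
 [-0.97  0.26  0.  ]
 [-0.   -0.01 -1.  ]] [ 2.87 -3.07 10.05] [-0.74 -0.49  0.22]
```

```bash
python3 - <<'E'
from h import *
d=load('pics/s1.npy');u,v=map(int,proj(d,[off])[0]);Rc=Rdown
for o in(0,13,20,28): print(o,((proj(d,[np.array([550.5,243,66.8+o])+Rc.apply([0,k*42.6,0]) for k in(-1,1)])-[u-50,v-60])*4).ravel())
E
```

```text
0 [142.89 207.36 263.86 262.62]
13 [141.89 194.42 263.81 249.81]
20 [141.35 187.36 263.78 242.82]
28 [140.72 179.23 263.74 234.76]
```

Call:
drive_tool(
  deltas=[
    [[0,0,-2],[0,0,0]],
    [[0,0,-2],[0,0,0]],
    [[0,0,-2],[0,0,0]],
    [[0,0,0],[0,0,0]],
    [[0,0,0],[0,0,0]],
    [[0,0,0],[0,0,0]],
  ],
  claw=8.5,
)

```text
clock: 6.1
position: [550.7, 242.8, 107.6]
ee_rot: [-0.608, 0.794, 0.0, -0.001]
contact_force: [-0.0, 0.0, -1.0]
gripper_width: 85.0
grasp_force: 0.0
```

```bash
python3 - <<'E'
from h import *
go([off[0],off[1],46],Rdown)
d=snap('side','pics/s3.png');u,v=map(int,proj(d,[off])[0])
f=lambda i,u,v:cv2.resize(i[v-60:v+40,u-50:u+50,::-1],(400,400),interpolation=cv2.INTER_CUBIC)
a=f(d['img'],u,v)
for y in(-37,27):
  for q in((8,30),(38,30),(38,0)):
    p=(proj(d,[seat+A@[q[0],y,q[1]]])[0]-[u-50,v-60])*4;cv2.circle(a,tuple(map(int,p)),2,(0,0,255),-1)
d=snap('top','pics/t3.png')
b=f(d['img'],*map(int,proj(d,[off])[0]))
cv2.imwrite('pics/c3.png',np.hstack([a,b]))
E
```

```text
TCP [550.71 242.78 107.59] j [ 0.68  0.43 -0.19 -0.   -0.95 -0.95] clk 6.1 w 85.0426575627197
 shift(cm, cur tool) [-0.07  0.03  6.16]  (after turn) [-0.07  0.04  6.16] turn [ 0.08 -0.07  0.01]
```

View pics/c3.png

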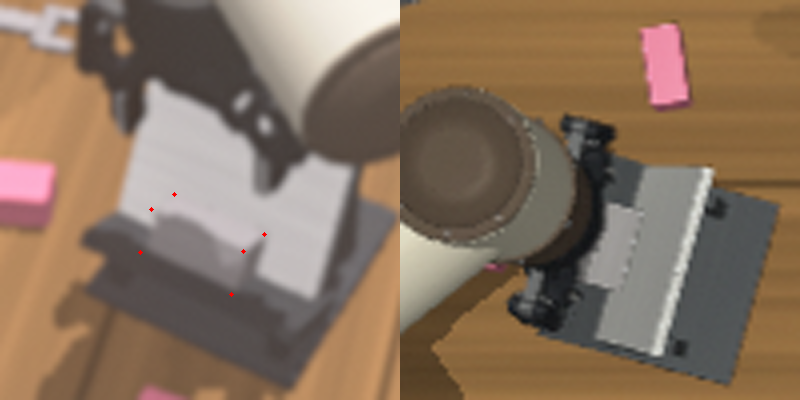

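The fingers had closed over the block's top. The tips sit about 20 mm higher than my model, at (125,130) and (265,190) in the crop. The offcut is still on the ledge at about (165–268, 212–292). I'll go lower in guarded steps.

Call:
drive_tool(
  deltas=[
    [[0,0.3,2],[0,0,0]],
    [[0,0,2],[0,0,0]],
    [[0,0,1.5],[0,0,0]],
    [[0,0,1],[0,0,0]],
    [[0,0,0],[0,0,0]],
  ],
)

```text
clock: 6.7
position: [547.4, 243.2, 41.6]
ee_rot: [-0.608, 0.794, 0.0, -0.002]
contact_force: [-0.4, 0.3, 1.3]
gripper_width: 84.9
grasp_force: 0.0
```

Call:
drive_tool(
  deltas=[
    [[0,0,0.5],[0,0,0]],
    [[0,0,0.2],[0,0,0]],
    [[0,0,0],[0,0,0]],
  ],
)

```text
clock: 7.0
position: [548.6, 244.0, 36.8]
ee_rot: [-0.608, 0.794, 0.0, 0.0]
contact_force: [-0.7, -0.3, -0.1]
gripper_width: 84.8
grasp_force: 0.0
```

Call:
drive_tool(
  deltas=[
    [[0,0,0.4],[0,0,0]],
    [[0,0,0.1],[0,0,0]],
    [[0,0,0],[0,0,0]],
  ],
)

```text
clock: 7.3
position: [548.4, 243.9, 31.5]
ee_rot: [-0.608, 0.794, -0.0, -0.0]
contact_force: [0.2, -0.8, -0.2]
gripper_width: 85.0
grasp_force: 0.0
```

Call:
drive_tool(
  deltas=[
    [[0,0,0.3],[0,0,0]],
    [[0,0,0],[0,0,0]],
  ],
)

```text
clock: 7.5
position: [548.2, 243.8, 28.2]
ee_rot: [-0.608, 0.794, 0.0, -0.0]
contact_force: [-0.2, -0.3, -0.4]
gripper_width: 84.7
grasp_force: 0.0
```

Call:
drive_tool(
  deltas=[
    [[0,0,0],[0,0,0]],
    [[0,0,0],[0,0,0]],
    [[0,0,0],[0,0,0]],
    [[0,0,0],[0,0,0]],
    [[0,0,0],[0,0,0]],
    [[0,0,0],[0,0,0]],
  ],
  claw=5,
)

```text
clock: 8.1
position: [549.4, 244.2, 29.6]
ee_rot: [-0.608, 0.794, -0.0, 0.001]
contact_force: [0.9, -1.8, 6.1]
gripper_width: 62.6
grasp_force: 68.1
```

Call:
drive_tool(
  deltas=[
    [[0,0,-0.5],[0,0,0]],
    [[0,0,-1.5],[0,0,0]],
    [[0,0,-3],[0,0,0]],
    [[0,0,-3],[0,0,0]],
    [[0,0,-3],[0,0,0]],
    [[0,0,-3],[0,0,0]],
    [[0,0,-3],[0,0,0]],
    [[0,0,0],[0,0,0]],
  ],
)

```text
clock: 8.9
position: [549.7, 245.1, 201.9]
ee_rot: [-0.608, 0.794, 0.0, 0.003]
contact_force: [1.6, 0.0, -4.0]
gripper_width: 62.5
grasp_force: 67.7
```

Call:
drive_tool(
  deltas=[
    [[2,-0.8,0],[0,0,0]],
    [[4,-1.6,0],[0,0,0]],
    [[4,-1.6,0],[0,0,0]],
    [[4,-1.6,0],[0,0,0]],
    [[4,-1.6,0],[0,0,0]],
    [[4,-1.6,0],[0,0,0]],
    [[4,-1.6,0],[0,0,0]],
    [[4,-1.6,0],[0,0,0]],
    [[4,-1.6,0],[0,0,0]],
    [[4,-1.6,0],[0,0,0]],
    [[3.5,-1.4,0],[0,0,0]],
    [[2,-0.8,0],[0,0,0]],
  ],
)

```text
clock: 10.1
position: [601.2, -223.3, 194.3]
ee_rot: [-0.607, 0.795, 0.003, -0.002]
contact_force: [0.4, 0.2, -4.7]
gripper_width: 62.5
grasp_force: 67.5
```

```bash
python3 - <<'E'
from h import *
s=arm.read_state();print(s['grasp_force'],s['contact_force']);go([604,-221,60])
E
```

```text
67.54039406776428 [ 0.36  0.2  -4.67]
TCP [ 601.25 -223.32  194.34] j [-0.1   0.43  0.04 -0.   -1.19 -0.16] clk 10.1 w 62.4622804086258
 shift(cm, cur tool) [-0.29 -0.3  13.43]  (after turn) [-0.29 -0.3  13.43] turn [0. 0. 0.]
```

Call:
drive_tool(
  deltas=[
    [[0,0,3],[0,0,0]],
    [[0,0,3],[0,0,0]],
    [[0,0,3],[0,0,0]],
    [[0,0,3],[0,0,0]],
    [[0,0,3],[0,0,0]],
    [[0,0,2],[0,0,0]],
    [[0,0,0.8],[0,0,0]],
    [[0,0,0],[0,0,0]],
  ],
)

```text
clock: 10.9
position: [600.9, -220.8, 17.4]
ee_rot: [-0.608, 0.794, 0.002, -0.002]
contact_force: [-0.3, -0.4, -5.1]
gripper_width: 62.4
grasp_force: 67.5
```

Call:
drive_tool(
  deltas=[
    [[0,0,0],[0,0,0]],
    [[0,0,0],[0,0,0]],
    [[0,0,0],[0,0,0]],
    [[0,0,-1],[0,0,0]],
    [[0,0,-4],[0,0,0]],
    [[0,0,-4],[0,0,0]],
    [[0,0,-4],[0,0,0]],
    [[0,0,-4],[0,0,0]],
    [[0,0,-4],[0,0,0]],
    [[0,0,-4],[0,0,0]],
    [[0,0,0],[0,0,0]],
  ],
  claw=8.5,
)

```text
clock: 12.0
position: [606.0, -222.7, 280.4]
ee_rot: [-0.608, 0.794, -0.007, 0.005]
contact_force: [-0.3, -0.5, 0.2]
gripper_width: 84.5
grasp_force: 0.0
```

```bash
cat >> h.py <<'E'
Rp=frame(-A[:,2],A[:,0]); Rp2=frame(-A[:,2],-A[:,0])
E
python3 - <<'E'
from h import *
go(seat+A@[4,0,260.],Rp);go(seat+A@[4,0,260.],Rp2)
d=snap('side','pics/s4.png');e=snap('top','pics/t4.png')
f=lambda i,u,v,h:cv2.resize(i[v-h:v+h,u-h:u+h,::-1],(300,300),interpolation=cv2.INTER_CUBIC)
cv2.imwrite('pics/c4.png',np.hstack([f(d['img'],320,195,50),f(e['img'],240,250,40)]))
E
```

```text
TCP [ 606.03 -222.65  280.37] j [-0.1   0.38  0.17  0.   -1.35 -0.16] clk 12.0 w 84.5153412182283
 shift(cm, cur tool) [-29.75  18.01   1.57]  (after turn) [18.01 24.87 16.4 ] turn [-24.1  -22.66  88.08]
TCP [ 606.03 -222.65  280.37] j [-0.1   0.38  0.17  0.   -1.35 -0.16] clk 12.0 w 84.5153412182283
 shift(cm, cur tool) [-29.75  18.01   1.57]  (after turn) [-18.01 -24.87  16.4 ] turn [ 22.63 -24.07 -87.48]
```

View pics/c4.png

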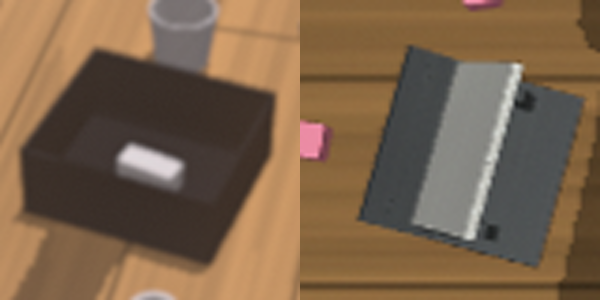

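The side crop shows the offcut in the crate at crop (150,165). The top crop shows the plate unmoved on the rest, with its top edge from (520,62) to (480,240). Next I orient the tool along the plate.

Call:
drive_tool(
  deltas=[
    [[0,0,0],[1.89,-2.01,-7.29]],
    [[0,0,0],[1.89,-2.01,-7.29]],
    [[0,0,0],[1.89,-2.01,-7.29]],
    [[0,0,0],[1.89,-2.01,-7.29]],
    [[0,0,0],[1.89,-2.01,-7.29]],
    [[0,0,0],[1.89,-2.01,-7.29]],
    [[0,0,0],[1.89,-2.01,-7.29]],
    [[0,0,0],[1.89,-2.01,-7.29]],
    [[0,0,0],[1.89,-2.01,-7.29]],
    [[0,0,0],[1.89,-2.01,-7.29]],
    [[0,0,0],[1.89,-2.01,-7.29]],
    [[0,0,0],[1.89,-2.01,-7.29]],
  ],
)

```text
clock: 13.3
position: [602.4, -221.2, 269.6]
ee_rot: [0.957, -0.127, 0.025, -0.258]
contact_force: [0.4, -0.1, -0.2]
gripper_width: 85.1
grasp_force: 0.0
```

```bash
python3 - <<'E'
from h import *
go(seat+A@[4,0,200.],Rp2)
E
```

```text
TCP [ 602.45 -221.19  269.64] j [-0.38  0.47  0.37 -0.52 -1.57  1.72] clk 13.3 w 85.05558316708483
 shift(cm, cur tool) [-17.37 -25.2   21.84]  (after turn) [-17.63 -25.37  21.45] turn [-0.21  0.99 -0.27]
```

Call:
drive_tool(
  deltas=[
    [[-1.8,-2.5,0.6],[0,0,0]],
    [[-1.8,-2.5,1],[0,0.5,0]],
    [[-1.8,-2.5,2],[0,0.5,0]],
    [[-1.8,-2.5,2],[0,0,0]],
    [[-1.8,-2.5,2],[0,0,0]],
    [[-1.8,-2.5,2],[0,0,0]],
    [[-1.8,-2.5,2],[0,0,0]],
    [[-1.8,-2.5,2],[0,0,0]],
    [[-1.8,-2.5,2],[0,0,0]],
    [[-1.4,-2.5,2],[0,0,0]],
    [[0,0,2],[0,0,0]],
    [[0,0,0],[0,0,0]],
  ],
)

```text
clock: 14.5
position: [515.3, 129.8, 223.2]
ee_rot: [0.958, -0.131, 0.031, -0.255]
contact_force: [-0.2, -0.8, -0.5]
gripper_width: 84.8
grasp_force: 0.0
```

```bash
python3 - <<'E'
from h import *
go(seat+A@[4,-1,82.],Rp2)
T=load('pics/t4.npy');S=load('pics/s4.npy')
# plate top edge centreline ends, from brightest strip in the top view
c=lambda u,v:(200+(u-300+.5)/3.75-.5,210+(v+.5)/3.75-.5)
n=A[:,2];e=np.array(T['eye']);r=ray(T,[c(518,64),c(472,240)]);p=e+r*(((seat+130*n-e)@n)/(r@n))[:,None];print((p-seat)@A)
E
```

```text
TCP [515.26 129.85 223.17] j [ 0.24  0.15 -0.19 -0.53 -1.03  1.29] clk 14.5 w 84.7820124113652
 shift(cm, cur tool) [ 0.08 -0.25 13.5 ]  (after turn) [ 0.04 -0.24 13.5 ] turn [ 0.05  0.19 -0.54]
[[  1.45 -73.03 130.  ]
 [ -1.81  66.05 130.  ]]
```

Call:
drive_tool(
  deltas=[
    [[0.1,-0.2,1],[0,0,-0.5]],
    [[0,0,1.5],[0,0,0]],
    [[0,0,2],[0,0,0]],
    [[0,0,2],[0,0,0]],
    [[0,0,2],[0,0,0]],
    [[0,0,2],[0,0,0]],
    [[0,0,1.5],[0,0,0]],
    [[0,0,1],[0,0,0]],
    [[0,0,0.5],[0,0,0]],
    [[0,0,0],[0,0,0]],
    [[0,0,0],[0,0,0]],
  ],
)

```text
clock: 15.6
position: [537.7, 194.6, 110.7]
ee_rot: [0.958, -0.127, 0.036, -0.255]
contact_force: [0.2, -0.1, 0.6]
gripper_width: 85.2
grasp_force: 0.0
```

```bash
python3 - <<'E'
from h import *
go(seat+A@[3,-2,82.],Rp2)
d=snap('side','pics/s5.png');e=snap('top','pics/t5.png')
f=lambda i,u,v,h:cv2.resize(i[v-h:v+h,u-h:u+h,::-1],(400,400),interpolation=cv2.INTER_CUBIC)
cv2.imwrite('pics/c5.png',np.hstack([f(d['img'],305,290,50),f(e['img'],245,250,45)]))
E
```

```text
TCP [537.69 194.64 110.67] j [ 0.35  0.32 -0.26 -0.62 -0.77  1.36] clk 15.6 w 85.24830620757635
 shift(cm, cur tool) [-0.34  0.21  0.34]  (after turn) [-0.34  0.21  0.34] turn [-0.1  -0.24  0.04]
```

View pics/c5.png

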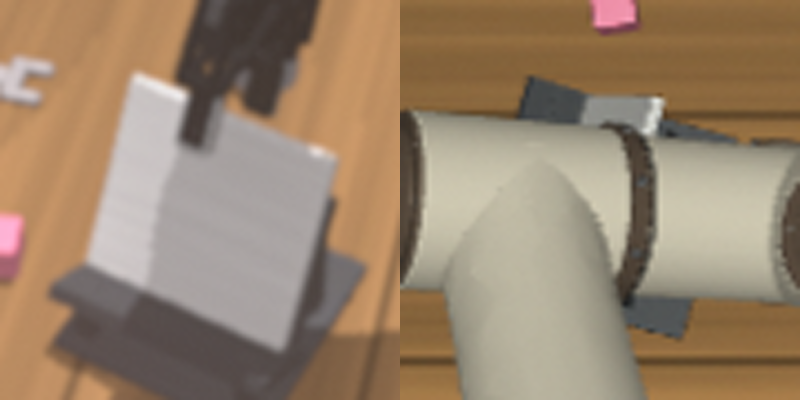

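The front finger at crop (197,145) is in front of the plate and the rear finger at (265,110) is behind it. The straddle is right, so I fine-adjust and close.

Call:
drive_tool(
  deltas=[
    [[-0.3,0.2,0.6],[0,0,0]],
    [[0,0,0],[0,0,0]],
    [[0,0,0],[0,0,0]],
  ],
  claw=4,
)

```text
clock: 16.0
position: [534.5, 196.8, 103.7]
ee_rot: [0.958, -0.127, 0.035, -0.255]
contact_force: [0.4, 0.7, 0.6]
gripper_width: 43.4
grasp_force: 0.0
```

Call:
drive_tool(
  deltas=[
    [[0,0,0],[0,0,0]],
    [[0,0,0],[0,0,0]],
    [[0,0,0],[0,0,0]],
    [[0,0,0],[0,0,0]],
    [[0,0,0],[0,0,0]],
    [[0,0,0],[0,0,0]],
  ],
  claw=2,
)

```text
clock: 16.6
position: [534.7, 196.8, 103.8]
ee_rot: [0.958, -0.127, 0.035, -0.255]
contact_force: [0.6, -0.5, 0.3]
gripper_width: 19.8
grasp_force: 0.0
```

Call:
drive_tool(
  deltas=[
    [[0,0,0],[0,0,0]],
    [[0,0,0],[0,0,0]],
    [[0,0,0],[0,0,0]],
    [[0,0,0],[0,0,0]],
    [[0,0,0],[0,0,0]],
    [[0,0,0],[0,0,0]],
    [[0,0,0],[0,0,0]],
  ],
  claw=0.2,
)

```text
clock: 17.3
position: [534.6, 196.5, 103.8]
ee_rot: [0.958, -0.127, 0.035, -0.255]
contact_force: [-1.4, -2.5, 0.7]
gripper_width: 7.3
grasp_force: 59.3
```

```bash
python3 - <<'E'
from h import *
go(seat+A@[4,-2,82.],Rp2); s=arm.read_state(); print((s['position']-seat)@A, s['contact_force'],s['wrist_torque'])
E
```

```text
TCP [534.62 196.53 103.82] j [ 0.35  0.32 -0.27 -0.63 -0.76  1.37] clk 17.3 w 7.2586644546533545
 shift(cm, cur tool) [ 0.01 -0.14 -0.3 ]  (after turn) [ 0.01 -0.14 -0.3 ] turn [-0.06 -0.18  0.01]
[ 2.59 -1.93 78.98] [-1.41 -2.47  0.69] [-1.84  0.5   0.01]
```

Call:
drive_tool(
  deltas=[
    [[0,0,-0.5],[0,0,0]],
    [[0,0,-1],[0,0,0]],
    [[0,0,-1.5],[0,0,0]],
    [[0,0,-1.5],[0,0,0]],
    [[0,0,-2],[0,0,0]],
    [[0,0,-2],[0,0,0]],
    [[0,0,-2],[0,0,0]],
    [[0,0,-2],[0,0,0]],
    [[0,0,-2],[0,0,0]],
    [[0,0,-1],[0,0,0]],
    [[0,0,0],[0,0,0]],
    [[0,0,0],[0,0,0]],
  ],
)

```text
clock: 18.5
position: [513.5, 122.4, 237.9]
ee_rot: [0.958, -0.128, 0.035, -0.255]
contact_force: [0.5, 0.2, -4.1]
gripper_width: 7.2
grasp_force: 58.6
```

```bash
python3 - <<'E'
from h import *
go(seat+A@[4,-2,234.],Rp); s=arm.read_state(); print((s['position']-seat)@A, s['contact_force'],s['grasp_force'])
E
```

```text
TCP [513.53 122.36 237.93] j [ 0.23  0.13 -0.18 -0.53 -1.06  1.29] clk 18.5 w 7.196898360400548
 shift(cm, cur tool) [ 0.11 -0.17 -0.03]  (after turn) [-0.11  0.17 -0.03] turn [ -0.23   0.13 179.96]
[  2.31  -0.9  233.67] [ 0.48  0.21 -4.07] 58.611940741539
```

Call:
drive_tool(
  deltas=[
    [[0,0,0],[0,0,5]],
    [[0,0,0],[0,0,8]],
    [[0,0,0],[0,0,8]],
    [[0,0,0],[0,0,8]],
    [[0,0,0],[0,0,8]],
    [[0,0,0],[0,0,8]],
    [[0,0,0],[0,0,8]],
    [[0,0,0],[0,0,8]],
    [[0,0,0],[0,0,8]],
    [[0,0,0],[0,0,8]],
    [[0,0,0],[0,0,8]],
    [[0,0,0],[0,0,5]],
  ],
)

```text
clock: 19.7
position: [513.4, 122.8, 236.6]
ee_rot: [-0.585, 0.769, 0.157, 0.204]
contact_force: [-0.2, 0.5, -5.0]
gripper_width: 7.0
grasp_force: 58.5
```

Call:
drive_tool(
  deltas=[
    [[0,0,0],[0,0,5]],
    [[0,0,0],[0,0,8]],
    [[0,0,0],[0,0,8]],
    [[0,0,0],[0,0,8]],
    [[0,0,0],[0,0,8]],
    [[0,0,0],[0,0,8]],
    [[0,0,0],[0,0,8]],
    [[0,0,0],[0,0,8]],
    [[0,0,0],[0,0,8]],
    [[0,0,0],[0,0,8]],
    [[0,0,0],[0,0,8]],
    [[0,0,0],[0,0,5]],
  ],
)

```text
clock: 20.9
position: [513.4, 122.8, 236.6]
ee_rot: [0.13, 0.958, 0.255, 0.033]
contact_force: [0.4, -0.5, -4.2]
gripper_width: 6.9
grasp_force: 58.6
```

Call:
drive_tool(
  deltas=[
    [[0,0,0],[0,0,0]],
    [[0,0,0],[0,0,0]],
    [[0,0,0],[0,0,0]],
  ],
)

```text
clock: 21.2
position: [513.8, 122.5, 237.7]
ee_rot: [0.127, 0.958, 0.255, 0.035]
contact_force: [0.6, 0.2, -4.3]
gripper_width: 6.9
grasp_force: 58.6
```

```bash
python3 - <<'E'
from h import *
go(seat+A@[9,0,105.],Rp); s=arm.read_state(); print((s['position']-seat)@A, s['contact_force'],s['grasp_force'])
d=snap('side','pics/s6.png');e=snap('top','pics/t6.png')
f=lambda i,u,v,h:cv2.resize(i[v-h:v+h,u-h:u+h,::-1],(400,400),interpolation=cv2.INTER_CUBIC)
cv2.imwrite('pics/c6.png',np.hstack([f(d['img'],305,270,60),f(e['img'],250,250,50)]))
E
```

```text
TCP [513.84 122.55 237.65] j [ 0.23  0.13 -0.18 -0.53 -1.06 -1.85] clk 21.2 w 6.8577944275642695
 shift(cm, cur tool) [ 0.14  0.65 12.83]  (after turn) [ 0.11  0.66 12.83] turn [0.05 0.12 0.06]
[  2.4   -1.15 233.29] [ 0.62  0.15 -4.3 ] 58.555458784103394
```

View pics/c6.png

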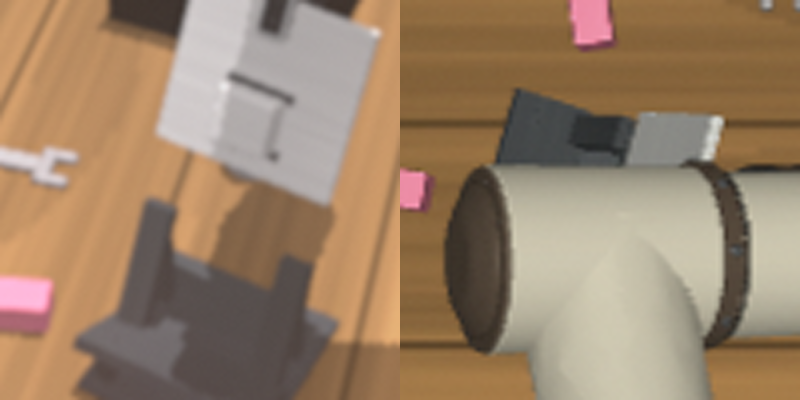

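The plate is flipped: its lug faces out at crop (250,115) and its foot corners are at (158,133) and (328,203). I'll check it is square before lowering.

```bash
python3 - <<'E'
from h import *
S=load('pics/s6.npy');c=lambda u,v:(245+(u+.5)*.3-.5,210+(v+.5)*.3-.5)
n=A[:,0];e=np.array(S['eye']);r=ray(S,[c(158,133),c(328,203),c(380,35)]);q=seat+5*n;p=e+r*(((q-e)@n)/(r@n))[:,None];print((p-seat)@A)
E
```

```text
[[  5.   -68.65 158.49]
 [  5.    69.97 158.25]
 [  5.    72.39 285.39]]
```

Call:
drive_tool(
  deltas=[
    [[0,0.3,0],[0,0,0]],
    [[0.1,0.4,1],[0,0.1,0]],
    [[0,0,2],[0,0,0]],
    [[0,0,2],[0,0,0]],
    [[0,0,2],[0,0,0]],
    [[0,0,2],[0,0,0]],
    [[0,0,1.5],[0,0,0]],
    [[0,0,1],[0,0,0]],
    [[0,0,1],[0,0,0]],
    [[0,0,0.5],[0,0,0]],
    [[0,0,0],[0,0,0]],
    [[0,0,0],[0,0,0]],
  ],
)

```text
clock: 22.5
position: [532.1, 190.9, 129.5]
ee_rot: [0.127, 0.958, 0.256, 0.035]
contact_force: [0.4, 0.4, -3.4]
gripper_width: 7.3
grasp_force: 58.5
```

```bash
python3 - <<'E'
from h import *
go(seat+A@[6.5,0,80.],Rp); s=arm.read_state(); print((s['position']-seat)@A, s['contact_force'])
E
```

```text
TCP [532.14 190.86 129.5 ] j [ 0.35  0.29 -0.26 -0.6  -0.8  -1.81] clk 22.5 w 7.328045431504743
 shift(cm, cur tool) [ 0.11 -0.36  2.43]  (after turn) [ 0.1  -0.35  2.43] turn [0.1  0.14 0.03]
[ 10.04  -1.02 104.3 ] [ 0.42  0.36 -3.44]
```

Call:
drive_tool(
  deltas=[
    [[0.1,-0.1,0.5],[0,0,0]],
    [[0,-0.1,0.5],[0,0,0]],
    [[0,0,0.5],[0,0,0]],
    [[0,0,0.3],[0,0,0]],
    [[0,0,0.2],[0,0,0]],
    [[0,0,0],[0,0,0]],
    [[0,0,0],[0,0,0]],
  ],
)

```text
clock: 23.2
position: [533.1, 199.2, 110.7]
ee_rot: [0.127, 0.958, 0.255, 0.035]
contact_force: [0.1, -0.2, -3.4]
gripper_width: 7.3
grasp_force: 58.6
```

Call:
drive_tool(
  deltas=[
    [[0,0,0.2],[0,0,0]],
    [[0,0,0.2],[0,0,0]],
    [[0,0,0],[0,0,0]],
    [[0,0,0],[0,0,0]],
  ],
)

```text
clock: 23.6
position: [533.5, 201.1, 107.1]
ee_rot: [0.127, 0.958, 0.255, 0.035]
contact_force: [0.1, -0.4, -4.1]
gripper_width: 7.0
grasp_force: 58.6
```

Call:
drive_tool(
  deltas=[
    [[0,-0.1,0.1],[0,0,0]],
    [[0,-0.1,0.1],[0,0,0]],
    [[0,0,0],[0,0,0]],
    [[0,0,0],[0,0,0]],
  ],
)

```text
clock: 24.0
position: [534.4, 200.5, 106.0]
ee_rot: [0.127, 0.958, 0.256, 0.036]
contact_force: [-0.0, -3.4, 6.0]
gripper_width: 7.0
grasp_force: 60.1
```

```bash
python3 - <<'E'
from h import *
go(seat+A@[6,0,79.],Rp); s=arm.read_state(); print((s['position']-seat)@A, s['contact_force'],s['contact_force']@A)
E
```

```text
TCP [534.36 200.49 106.01] j [ 0.36  0.32 -0.27 -0.63 -0.76 -1.78] clk 24.0 w 6.996413682068013
 shift(cm, cur tool) [ 0.06 -0.09  0.  ]  (after turn) [ 0.06 -0.09  0.  ] turn [0.17 0.21 0.07]
[ 6.94 -0.65 79.01] [-0.04 -3.36  5.97] [ 0.14 -0.83  6.79]
```

Call:
drive_tool(
  deltas=[
    [[0,-0.1,0],[0,0,0]],
    [[0,-0.1,0],[0,0,0]],
    [[0,0,0],[0,0,0]],
    [[0,0,0],[0,0,0]],
  ],
)

```text
clock: 24.4
position: [534.2, 199.5, 105.5]
ee_rot: [0.127, 0.957, 0.257, 0.036]
contact_force: [0.2, -1.4, 7.3]
gripper_width: 6.9
grasp_force: 60.2
```

```bash
python3 - <<'E'
from h import *
s=arm.read_state(); print((s['position']-seat)@A, s['contact_force']@A,s['wrist_torque']@A)
E
```

```text
[ 5.83 -0.7  79.03] [ 2.5  -0.6   7.02] [ 0.71  0.05 -0.28]
```

Call:
drive_tool(
  deltas=[
    [[0,0,0],[0,0,0]],
    [[0,0,0],[0,0,0]],
    [[0,0,0],[0,0,0]],
    [[0,0,0],[0,0,0]],
  ],
  claw=1.4,
)

```text
clock: 24.8
position: [532.8, 198.8, 103.2]
ee_rot: [0.127, 0.958, 0.255, 0.034]
contact_force: [-0.0, 0.1, -0.0]
gripper_width: 14.0
grasp_force: 0.0
```

Call:
drive_tool(
  deltas=[
    [[0,0,0],[0,0,0]],
    [[0,0,0],[0,0,0]],
    [[0,0,0],[0,0,0]],
    [[0,0,0],[0,0,0]],
    [[0,0,0],[0,0,0]],
  ],
  claw=5,
)

```text
clock: 25.3
position: [532.9, 198.7, 103.5]
ee_rot: [0.127, 0.958, 0.255, 0.035]
contact_force: [-0.2, -0.0, -0.6]
gripper_width: 50.4
grasp_force: 0.0
```

Call:
drive_tool(
  deltas=[
    [[0,0,-1],[0,0,0]],
    [[0,0,-2],[0,0,0]],
    [[0,0,-2],[0,0,0]],
    [[0,0,-3],[0,0,0]],
    [[0,0,-3],[0,0,0]],
    [[0,0,-3],[0,0,0]],
    [[0,0,-3],[0,0,0]],
    [[0,0,-3],[0,0,0]],
    [[0,0,0],[0,0,0]],
    [[0,0,0],[0,0,0]],
  ],
)

```text
clock: 26.3
position: [506.5, 102.2, 277.9]
ee_rot: [0.127, 0.958, 0.256, 0.036]
contact_force: [-0.3, 0.5, -0.8]
gripper_width: 49.8
grasp_force: 0.0
```

```bash
python3 - <<'E'
from h import *
d=snap('side','pics/s7.png');e=snap('top','pics/t7.png')
f=lambda i,u,v,h:cv2.resize(i[v-h:v+h,u-h:u+h,::-1],(400,400),interpolation=cv2.INTER_CUBIC)
cv2.imwrite('pics/c7.png',np.hstack([f(d['img'],305,295,50),f(e['img'],250,250,50)]))
E
```

```text
(no output)
```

View pics/c7.png

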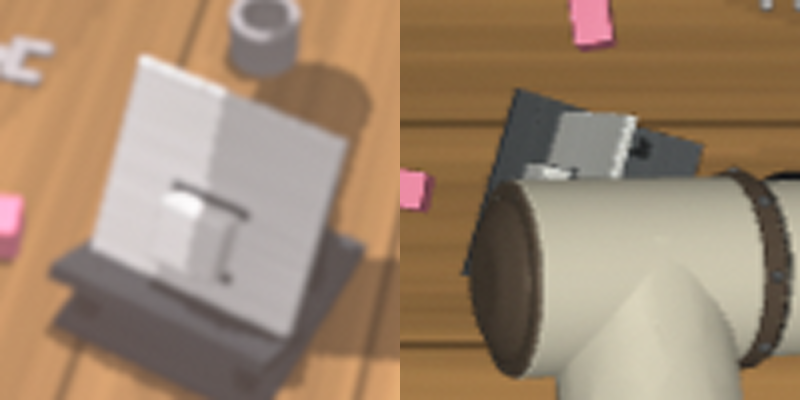

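The plate rests with its lug outwards. Its top corners are at crop (142,55) and (347,140), and its foot corners at (92,248) and (290,335). Before handing in, I'll compare these with the seated prediction.

```bash
python3 - <<'E'
from h import *
S=load('pics/s7.npy')
for x in(0,8):print(((proj(S,[seat+A@[x,y,zz] for zz in(0,130) for y in(-70,70)])-[255,245])*4).round())
n=A[:,0];e=np.array(S['eye']);r=ray(S,np.array([[142,55],[347,140],[92,248],[290,335]])/4+[255,245]);q=seat+8*n;print((e+r*(((q-e)@n)/(r@n))[:,None]-seat)@A)
E
```

```text
[[ 93. 244.]
 [288. 333.]
 [140.  58.]
 [343. 143.]]
[[ 87. 248.]
 [283. 338.]
 [133.  61.]
 [338. 147.]]
[[  8.   -65.46 135.87]
 [  8.    74.2  136.22]
 [  8.   -66.75   1.25]
 [  8.    73.82   3.82]]
```

The corners match the seated pose to within about 1–2 px, centred to about 4 mm.

```bash
python3 -c "
from bench import arm
print(arm.job_done())"
```

```text
the job is handed in; nothing more can be done
None
```

I've handed the job in: the offcut is in the crate, and the plate is flipped, released and leaning on the rest with its lug outwards, matching the seated pose to about 4 mm in the last image (the judge returned no result).

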